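Stir the cedar beads in the desk's bamboo box

ROBOT

A 6-joint arm with a two-finger parallel gripper is mounted at the origin on the work surface. World frame = base frame: x ahead of the robot, y to its left, z up, the work surface at z = 0. Lengths are in mm, angles in degrees, forces in N, time in s.
With the tool pointing down it reaches from about 350 to 850 mm from the base axis. Payload 8.1 kg.
Tool frame: the origin (TCP) lies between the finger pads; the fingertips stand 14 mm ahead of it and the grasp point (between the pads) lies 5 mm behind it; z points along the fingers, x is the direction in which the jaws open and shut, and the axes are right-handed (so a half turn about z gives the same grasp; the last joint's range is limited). The gripper opens to 85 mm and grips with 20 to 120 N. Pads are 22 mm wide; open, the fingers measure 114 mm over their backs; the gripper's body (76 mm by 85 mm) begins 54 mm behind the grasp point. The pads swing forward as they close: fully open they stand 13 mm farther back than shut.
Start: joints at [-72.101, 7.471, 85.268, -0, 87.261, -4.893], TCP at [232.455, -553.146, 245.292] pointing down, gripper open.
Joint ranges: [-169.43, 169.43], [-51.17, 129.36], [1.28, 143.12], [-76.62, 256.62], [0, 156.53], [-152.29, 152.29]. Speed limits (degrees/s): [136.94, 136.94, 159.86, 180, 180, 180].

INTERFACE

Orientations are given as [roll, pitch, yaw] about the fixed x, y, z axes, in that order (R = Rz(yaw) Ry(pitch) Rx(roll)).
In Python, from bench import r, vision, job gives the robot as it stands.
- The arm moves only by the tool send_rows, never from a script. Its arguments are lists of equal length, an entry for each row: "dp": the shift along the world's x, y, z in mm, a list of three; "rot": the turn, a rotation vector about the world's x, y, z in rad, a list of three. In form: {"dp": [[tx, ty, tz], ...], "rot": [[wx, wy, wz], ...]}. A call has 1 to 5 rows; each row is the pose to reach, as a shift and turn from the pose commanded when the call began; what a row does not reach only later rows make up. A row lasts 1/8 s, in which the tool goes at most 62.5 mm and 10.7 degrees, less where a joint would pass 70% of its speed; a pose out of reach is approached as far as the arm can. A call with a gripper value outside its range is refused whole. "jaw" is the finger opening in mm, from 0 to 85.4, set as the call begins (left out, the last holds). The fingers move at their own pace and stop on an object; "force" is the grip in N (left out, the last holds). Time passes only in rows, so rows that repeat a pose let the fingers close. It gives the time, the measured TCP pose, the force and the opening at its end, in the units of the state.
- r.sense(): the state, without advancing time (a new reading comes with each control period).
- vision.snapshot(name): name is "scene" or "top" or "wrist"; returns a dict with "pixels" (400x640x3 uint8, red, green, blue), "depth" (400x640 float32, mm along the optical axis (not along the pixel's ray), 0 where there is no reading), "intrinsics" (3x3 intrinsics, pixels), "world_from_camera" (4x4, takes a point from camera to world coordinates); the wrist camera has in their place "T_tool_cam" (4x4, takes a point from camera to tool coordinates, whose origin is the TCP and whose axes are the tool frame's). Camera axes: x right, y down, z forward; pixel columns grow to the right and rows downward; lengths in mm; the calibration is good to about 2 mm. A picture is of the moment at which its call begins: read the wrist's pose just before it.
- job.hand_in(): hands the job in, once; it reports no verdict.
The state is a dict: "time": time; "joint_pos": joint angles; "qd": joint speeds; "joint_efforts": joint torques, N m; "tool_pos": TCP position; "tcp_rot": TCP orientation; "ft_force": force on the tool from outside, world axes, zero at the start; "wrist_torque": the same for the moment, N m; "finger_gap": finger opening in mm.
Only numpy, scipy, OpenCV 4.12 (cv2) and the standard library are available. Lean on these libraries where they do the work, as an engineer would, in place of code of your own. Each camera call takes 0.05 s, during which the arm holds its last target.

TASK

The cedar beads that keep paper moths away have settled together in one half of the bamboo box and need stirring up: slide the lid fully open, take the wooden stirrer, lower its foot into the empty end until it is just clear of the floor and, from there, stir at least two full rounds about 65 mm across, anticlockwise seen from above, round the middle of the box so that at least three beads end up clearly somewhere else. Then stand the stirrer upright in the middle of the white saucer, let go of it, and slide the lid fully shut. Keep every bead in the box and leave the other things on the desk where they are.

Things in the scene. Friction and masses are not known exactly. Their poses are not given: they have to be found in the camera images.
- beadbox: Open bamboo box fixed to the desk, 172 mm (its x) by 192 mm (its y) by 60 mm high, plus 8 mm high lid rails along the long sides and the +y end (top at 68 mm). Walls and floor 6 mm thick; inside 160 by 180 mm. Origin: centre of its underside, z up. Its lid slides off towards its own -y (roughly the robot's right). The beads start bunched towards its -y end; the half towards its +y end is empty.
- lid (a joint): Sliding lid of the box: 0 = fully shut, grows to 0.165 m = fully open, as it moves to the box's -y. It starts shut or up to 25 mm open, needs about 2 N to slide and stays where it is left. A 6 mm board whose top face is 66 mm above the desk.
- lid_handle (a point): Centre of the upright grip bar in the middle of the lid's top: 60 mm long across the box (box x), 14 mm thick (box y, the sliding direction), 34 mm high, from 66 to 100 mm above the desk; this point is at 83 mm and moves with the lid. Axes as the box's. Pinch it from above with the fingers closing along the box's y.
- stirrer_grip (a point): Turned dark-wood stirrer, 162 mm tall, about 130 g, at the start standing upright by itself on the desk. This point is the centre of its thick round handle (22 mm diameter, from 100 to 162 mm above the foot's underside), 131 mm above the underside. Below the handle is a 16 mm round shaft down to the foot, a disc of 30 mm diameter and 20 mm height. z along the stirrer, up; all round, so yaw does not matter.
- stirrer_foot (a point): Centre of the flat underside of the stirrer's foot; same axes as the stirrer. A foot whose edge stays 30 mm or more from the box's walls lets the beads slip by; nearer, beads can wedge and twist the stirrer in the grip.
- saucer_in (a point): Centre of the flat well (70 mm across) of the white ceramic saucer, 130 mm across and 16 mm high, loose on the desk; this point is on the upper face where the stirrer has to stand.
- bead1: Round cedar-wood bead, 28 mm diameter, 11 g, in the box, waxed smooth, free to roll; origin at its centre.
- bead2: Round cedar-wood bead, 28 mm diameter, 11 g, in the box, waxed smooth, free to roll; origin at its centre.
- bead3: Round cedar-wood bead, 28 mm diameter, 11 g, in the box, waxed smooth, free to roll; origin at its centre.
- bead4: Round cedar-wood bead, 28 mm diameter, 11 g, in the box, waxed smooth, free to roll; origin at its centre.
- bead5: Round cedar-wood bead, 28 mm diameter, 11 g, in the box, waxed smooth, free to roll; origin at its centre.
- bead6: Round cedar-wood bead, 28 mm diameter, 11 g, in the box, waxed smooth, free to roll; origin at its centre.
- stamp: Bystander: wooden hand stamp, 34 by 70 mm block with a knob handle, 78 mm tall, shorter than the stirrer; origin at the centre of its underside.
- roller_a: Bystander: grey plastic correction-tape roller, about 100 by 24 by 37 mm; origin under its centre.
- roller_b: Bystander: the other correction-tape roller, same size.
- stapler: Bystander: steel stapler, 140 mm long, 50 mm high; origin under its centre.
There are look-alikes about, which are no part of the job. Of the things like the part that bears saucer_in, leave any that is blue or pink; of the rest the smaller one is meant.

How it is judged (in metres and radians):
On the way, in this order (a step that is already met when the one before it is completed fails the run):
1. the lid is slid open (0.14 m or more) (value of joint lid above 0.14 m), for 0.1 s.
2. the stirrer's foot, low in the box (underside less than 20 mm above its floor), passes the box's +y side, over 20 mm from the middle (z of stirrer_foot in the frame of beadbox below 0.026 m and y of stirrer_foot in the frame of beadbox between 0.02 and 0.09 m and x of stirrer_foot in the frame of beadbox between -0.02 and 0.02 m).
3. the stirrer's foot, low in the box (underside less than 20 mm above its floor), passes the box's -x side, over 20 mm from the middle (z of stirrer_foot in the frame of beadbox below 0.026 m and x of stirrer_foot in the frame of beadbox between -0.09 and -0.02 m and y of stirrer_foot in the frame of beadbox between -0.02 and 0.02 m).
4. the stirrer's foot, low in the box (underside less than 20 mm above its floor), passes the box's -y side, over 20 mm from the middle (z of stirrer_foot in the frame of beadbox below 0.026 m and y of stirrer_foot in the frame of beadbox between -0.09 and -0.02 m and x of stirrer_foot in the frame of beadbox between -0.02 and 0.02 m).
5. the stirrer's foot, low in the box (underside less than 20 mm above its floor), passes the box's +x side, over 20 mm from the middle (z of stirrer_foot in the frame of beadbox below 0.026 m and x of stirrer_foot in the frame of beadbox between 0.02 and 0.09 m and y of stirrer_foot in the frame of beadbox between -0.02 and 0.02 m).
6. the stirrer's foot, low in the box (underside less than 20 mm above its floor), passes the box's +y side, over 20 mm from the middle (all of step 2).
7. the stirrer's foot, low in the box (underside less than 20 mm above its floor), passes the box's -x side, over 20 mm from the middle (all of step 3).
8. the stirrer's foot, low in the box (underside less than 20 mm above its floor), passes the box's -y side, over 20 mm from the middle (all of step 4).
9. the stirrer's foot, low in the box (underside less than 20 mm above its floor), passes the box's +x side, over 20 mm from the middle (all of step 5).
10. at least three beads lie more than 12 mm from where they started and the stirrer stands upright, released, on the saucer (horizontal distance between stirrer_foot and saucer_in below 0.025 m and z of stirrer_foot in the frame of saucer_in between -0.004 and 0.005 m and angle between stirrer_foot's own z axis and vertical below 0.12 rad and contact force between stirrer and the fingers below 0.2 N and (distance of each of bead1, bead2, bead3 from where it was at the start of the episode above 0.012 m or distance of each of bead1, bead2, bead4 from where it was at the start of the episode above 0.012 m or distance of each of bead1, bead2, bead5 from where it was at the start of the episode above 0.012 m or distance of each of bead1, bead2, bead6 from where it was at the start of the episode above 0.012 m or distance of each of bead1, bead3, bead4 from where it was at the start of the episode above 0.012 m or distance of each of bead1, bead3, bead5 from where it was at the start of the episode above 0.012 m or distance of each of bead1, bead3, bead6 from where it was at the start of the episode above 0.012 m or distance of each of bead1, bead4, bead5 from where it was at the start of the episode above 0.012 m or distance of each of bead1, bead4, bead6 from where it was at the start of the episode above 0.012 m or distance of each of bead1, bead5, bead6 from where it was at the start of the episode above 0.012 m or distance of each of bead2, bead3, bead4 from where it was at the start of the episode above 0.012 m or distance of each of bead2, bead3, bead5 from where it was at the start of the episode above 0.012 m or distance of each of bead2, bead3, bead6 from where it was at the start of the episode above 0.012 m or distance of each of bead2, bead4, bead5 from where it was at the start of the episode above 0.012 m or distance of each of bead2, bead4, bead6 from where it was at the start of the episode above 0.012 m or distance of each of bead2, bead5, bead6 from where it was at the start of the episode above 0.012 m or distance of each of bead3, bead4, bead5 from where it was at the start of the episode above 0.012 m or distance of each of bead3, bead4, bead6 from where it was at the start of the episode above 0.012 m or distance of each of bead3, bead5, bead6 from where it was at the start of the episode above 0.012 m or distance of each of bead4, bead5, bead6 from where it was at the start of the episode above 0.012 m)), for 0.2 s.
At the end, for the whole second after the job is handed in: The lid is shut (within 6 mm), all six beads are inside the box at least three of them more than 12 mm from where they started, and the stirrer stands released and upright (within 0.12 rad) on the saucer's well, within 25 mm of its centre (all of step 10 and value of joint lid below 0.006 m and not ((x of bead1 in the frame of beadbox above 0.083 m or x of bead1 in the frame of beadbox below -0.083 m or y of bead1 in the frame of beadbox above 0.093 m or y of bead1 in the frame of beadbox below -0.093 m) or (x of bead2 in the frame of beadbox above 0.083 m or x of bead2 in the frame of beadbox below -0.083 m or y of bead2 in the frame of beadbox above 0.093 m or y of bead2 in the frame of beadbox below -0.093 m) or (x of bead3 in the frame of beadbox above 0.083 m or x of bead3 in the frame of beadbox below -0.083 m or y of bead3 in the frame of beadbox above 0.093 m or y of bead3 in the frame of beadbox below -0.093 m) or (x of bead4 in the frame of beadbox above 0.083 m or x of bead4 in the frame of beadbox below -0.083 m or y of bead4 in the frame of beadbox above 0.093 m or y of bead4 in the frame of beadbox below -0.093 m) or (x of bead5 in the frame of beadbox above 0.083 m or x of bead5 in the frame of beadbox below -0.083 m or y of bead5 in the frame of beadbox above 0.093 m or y of bead5 in the frame of beadbox below -0.093 m) or (x of bead6 in the frame of beadbox above 0.083 m or x of bead6 in the frame of beadbox below -0.083 m or y of bead6 in the frame of beadbox above 0.093 m or y of bead6 in the frame of beadbox below -0.093 m))); the robot touches nothing.
It fails at once if a bead is lifted over the rim of the box (z of any of bead1, bead2, bead3, bead4, bead5, bead6 in the frame of beadbox above 0.075 m).
It fails at once if a bystander (stamp, roller or stapler) is pushed more than 20 mm or tipped (distance of any of stamp, roller_a, roller_b, stapler from where it was at the start of the episode above 0.02 m or angle between any of stamp, roller_a, roller_b, stapler's own z axis and vertical above 0.5 rad).
It also fails if it takes over 72 s, if anything falls off the work surface, if the arm or the gripper's body presses on something with over 40 N, if the wrist force passes 120 N, or if a joint passes its speed limit or range.

## Working session

There is one attempt and no reset: what is moved stays moved. The work goes in short steps, Python scripts to look and compute and a tool call to move; the robot and the scene stay as the last step left them, time stands still between calls to the robot, and variables do not carry over. Pictures are saved under pics/ and viewed, and the job is handed in when it is done.

Besides the shell and the picture viewer there is one more tool, called after "Emit:" as name(argument=value, ...) on one line, values as JSON. send_rows: Moves the arm, as the interface text tells. Its arguments: {"type":"object","properties":{"dp":{"type":"array"},"rot":{"type":"array"},"jaw":{"type":"number"},"force":{"type":"number"}},"required":["dp","rot"]}

```bash
ls; mkdir -p pics; cat > h.py <<'E'
import sys; sys.path.insert(0,'.')
from bench import r, vision, job
import numpy as np, cv2
def snap(n):
    s=vision.snapshot(n); return s
def save(s,name,crop=None,sc=1):
    im=cv2.cvtColor(s['pixels'],cv2.COLOR_RGB2BGR)
    if crop: u0,v0,u1,v1=crop; im=im[v0:v1,u0:u1]
    im=cv2.resize(im,None,fx=sc,fy=sc,interpolation=cv2.INTER_CUBIC)
    cv2.imwrite('pics/'+name+'.png',im)
def cloud(s,T=None):
    d=s['depth'];K=s['intrinsics'];T=s['world_from_camera'] if T is None else T
    v,u=np.mgrid[:d.shape[0],:d.shape[1]]
    P=np.stack([(u-K[0,2])*d/K[0,0],(v-K[1,2])*d/K[1,1],d],-1)
    W=P@T[:3,:3].T+T[:3,3]; W[d<=0]=np.nan
    return W
E
python3 - <<'E'
from h import *
st=r.sense(); print({k:np.round(v,2).tolist() for k,v in st.items()})
for n in ('scene','top'):
    s=snap(n); save(s,n+'0'); np.savez(n+'0.npz',**s)
    print(n,s['intrinsics'],s['world_from_camera'])
E
```

```text
pics
{'time': 0.0, 'joint_pos': [-72.1, 7.51, 85.33, 0.0, 87.26, -4.89], 'qd': [-0.01, -0.0, -0.0, -0.11, 0.01, -0.04], 'joint_efforts': [-0.0, -56.94, -50.05, -0.0, 0.02, -0.0], 'tool_pos': [232.3, -552.66, 244.27], 'tcp_rot': [-179.99, 0.1, -67.21], 'ft_force': [-0.31, 0.44, 0.25], 'wrist_torque': [-0.03, -0.02, -0.04], 'finger_gap': 85.46}
scene [[477.00122656   0.         318.84558192]
 [  0.         477.00122656 199.21353279]
 [  0.           0.           1.        ]] [[ 8.86122750e-01  2.97882174e-01 -3.55038987e-01  8.76800985e+02]
 [ 4.63370699e-01 -5.55229832e-01  6.90657244e-01 -7.22903746e+02]
 [ 8.60624416e-03 -7.76521760e-01 -6.30031657e-01  8.04317614e+02]
 [ 0.00000000e+00  0.00000000e+00  0.00000000e+00  1.00000000e+00]]
top [[367.01404244   0.         313.73889717]
 [  0.         367.01404244 196.84155693]
 [  0.           0.           1.        ]] [[-2.97626877e-02 -9.87978678e-01  1.51698102e-01  3.21864376e+02]
 [-9.99076293e-01  3.41099650e-02  2.61356103e-02  4.93774504e+01]
 [-3.09958427e-02 -1.50780111e-01 -9.88081280e-01  1.02890698e+03]
 [ 0.00000000e+00  0.00000000e+00  0.00000000e+00  1.00000000e+00]]
```

View pics/top0.png

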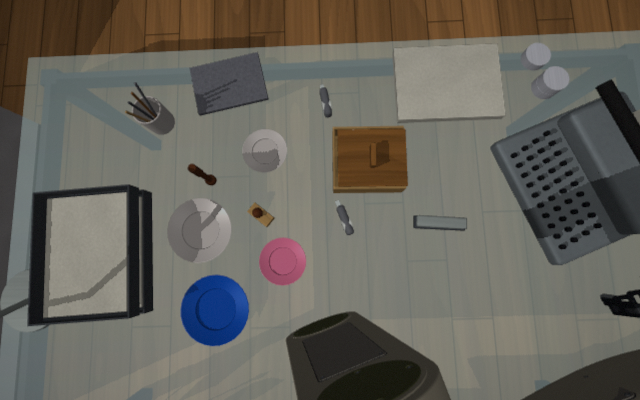

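View pics/scene0.png

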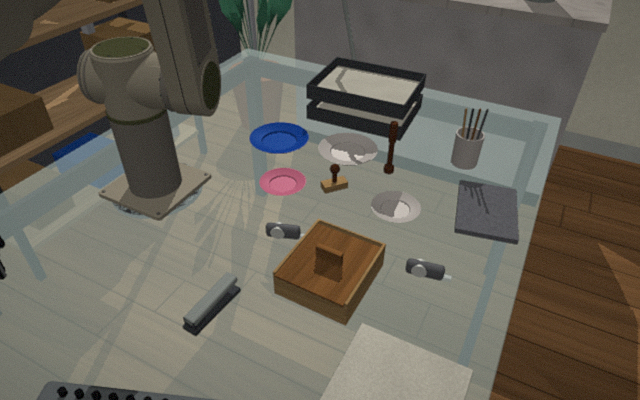

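Top view. The white saucers are at (264,151), smaller, and (199,230), larger. Pink is at (283,261) and blue at (215,309). For the stirrer, the tall turned dark piece is at (202,175); the look-alike is the stamp at (261,214), which is shorter. I choose the white saucer at (264,151) and the piece at (202,175). The box is at (370,159), with its handle at (374,154). Next I'll measure and take a close crop.

```bash
cat > a.py <<'E'
from h import *
T=dict(np.load('top0.npz'));S=dict(np.load('scene0.npz'))
for nm,s in(('top',T),('scene',S)):
    W=cloud(s); Z=W[...,2]
    def rep(label,u0,v0,u1,v1,z0,z1):
        w=W[v0:v1,u0:u1].reshape(-1,3); w=w[(w[:,2]>z0)&(w[:,2]<z1)]
        if len(w)<5: print(nm,label,len(w));return
        c,(a,b),ang=cv2.minAreaRect(w[:,:2].astype(np.float32))
        print(nm,label,len(w),'mean',w.mean(0).round(1),'rect c',np.round(c,1),'size',round(a,1),round(b,1),'ang',round(ang,1),'z',np.percentile(w[:,2],[5,50,95]).round(1))
    if nm=='top':
        rep('desk',300,230,330,260,-50,50)
        rep('boxtop',320,115,420,205,55,75); rep('handle',360,135,390,175,88,110)
        rep('saucerS',235,122,295,180,7,30);rep('saucerL',160,190,238,270,7,30)
        rep('stirrer',180,155,225,192,30,300);rep('stir top',180,155,225,192,120,300);rep('stir foot',180,155,225,192,8,35)
        rep('stamp',240,195,280,235,15,100);rep('rolA',315,80,338,122,10,60);rep('rolB',330,195,360,240,10,60);rep('stapler',405,205,475,240,10,70)
    else:
        rep('boxtop',265,215,395,325,60,72); rep('handle',305,235,355,285,90,110)
        rep('stir top',375,110,410,180,150,170);rep('stirrer',375,110,410,180,25,95);rep('stir foot',375,110,410,180,2,19)
        rep('saucerS',365,185,425,225,7,30); rep('saucer flat',385,200,412,218,0,7); 
save(T,'crop1',(160,110,430,250),2.9)
save(S,'crop2',(300,110,460,330),2.6)
E
python3 a.py
```

```text
top desk 898 mean [345.8  78.3   1.7] rect c [346.   78.6] size 81.3 80.2 ang 88.2 z [-2.4  1.  12.4]
top boxtop 4315 mean [571.9 -80.   66.8] rect c [573.9 -77.9] size 196.6 173.5 ang 88.2 z [63.7 66.8 70. ]
top handle 133 mean [571.9 -82.8  99.7] rect c [572.7 -83.4] size 13.7 59.1 ang 89.5 z [ 91.6 100.5 102.8]
top saucerS 1087 mean [619.8 215.2  12.4] rect c [618.3 214.5] size 127.2 125.3 ang 86.5 z [ 7.6 12.3 17.3]
top saucerL 2853 mean [396.7 399.7  15.5] rect c [396.6 397. ] size 178.4 177.8 ang 15.8 z [ 7.6 15.7 23.5]
top stirrer 188 mean [536.  366.1 122. ] rect c [538. 370.] size 20.3 20.7 ang 68.9 z [ 43.9 133.9 163.5]
top stir top 111 mean [536.7 366.9 151.9] rect c [538. 370.] size 20.3 20.7 ang 68.9 z [125.9 160.3 163.9]
top stir foot 67 mean [536.4 365.1  19.6] rect c [537.8 367.2] size 22.8 28.1 ang 66.3 z [10.1 19.6 28.4]
top stamp 310 mean [432.1 223.9  37.1] rect c [434.3 227. ] size 69.6 33.8 ang 50.4 z [20.  23.5 77.5]
top rolA 259 mean [750.6  34.9  32. ] rect c [761.3  36.3] size 102.8 24.2 ang 10.5 z [13.  34.2 38.4]
top rolB 290 mean [413.4  -4.8  32.3] rect 
[... 229 characters left out ...]
78.9] size 201.4 174.0 ang 88.7 z [61.7 64.2 66.9]
scene handle 202 mean [574.9 -87.7  96.4] rect c [573.8 -85.6] size 17.1 60.6 ang 87.2 z [91.3 97.  99.7]
scene stir top 47 mean [539.9 365.5 156.8] rect c [539.4 367.1] size 19.3 23.3 ang 23.4 z [151.4 157.9 160.6]
scene stirrer 538 mean [487.4 512.6  58.6] rect c [471.3 514.1] size 105.5 331.0 ang 8.7 z [26.2 51.2 91.9]
scene stir foot 194 mean [498.8 484.3  11.3] rect c [483.3 493.1] size 96.0 300.7 ang 9.8 z [ 3.3 11.7 18.3]
scene saucerS 692 mean [617.  219.2  10.8] rect c [618.4 213. ] size 128.8 127.0 ang 67.9 z [ 7.4 10.6 14.8]
scene saucer flat 409 mean [622.3 217.6   3.2] rect c [626.3 216.2] size 68.1 77.1 ang 21.4 z [0.6 3.2 6.1]
```

View pics/crop1.png

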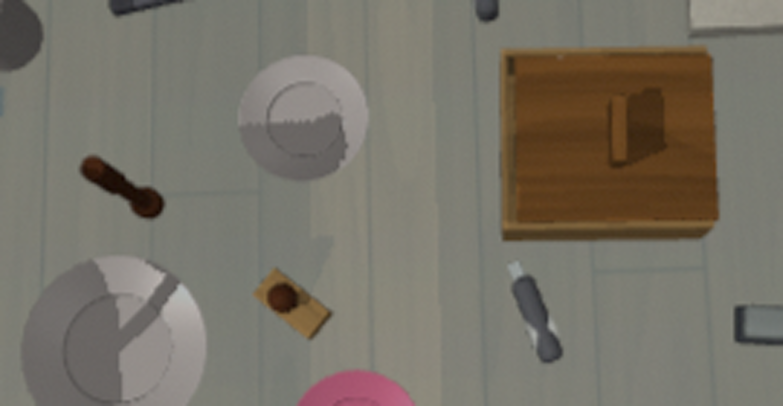

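View pics/crop2.png

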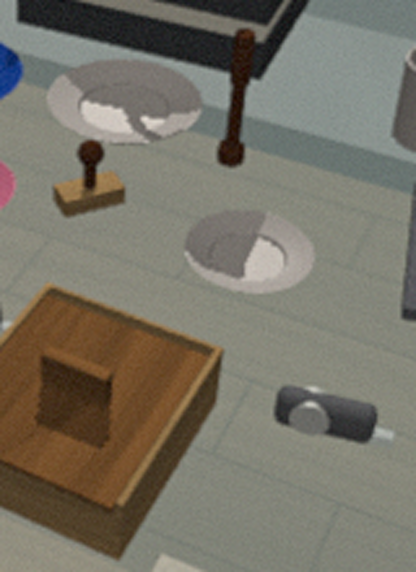

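Emit:
send_rows(dp=[[40, 50, 0], [80, 100, 5], [120, 150, 10], [160, 200, 10], [190, 250, 10]], rot=[[0, 0, -0.08], [0, 0, -0.16], [0, 0, -0.24], [0, 0, -0.32], [0, 0, -0.4]])

```text
time: 0.72
tool_pos: [422.2, -303.3, 255.1]
tcp_rot: [-180.0, 0.0, -90.3]
ft_force: [0.9, 0.0, -0.2]
finger_gap: 85.4
```

Emit:
send_rows(dp=[[35, 50, 0], [75, 105, 0], [110, 160, 0], [135, 205, 0], [150, 220, 0]], rot=[[0, 0, -0.03], [0, 0, -0.03], [0, 0, -0.03], [0, 0, -0.03], [0, 0, -0.03]])

```text
time: 1.35
tool_pos: [572.1, -81.8, 254.7]
tcp_rot: [180.0, 0.0, -91.6]
ft_force: [-0.4, -1.3, -0.5]
finger_gap: 85.1
```

Emit:
send_rows(dp=[[0, 0, 0], [0, 0, 0]], rot=[[0, 0, 0], [0, 0, 0]])

```text
time: 1.6
tool_pos: [570.7, -86.2, 254.9]
tcp_rot: [179.9, -0.0, -91.9]
ft_force: [-0.6, 0.1, 0.4]
finger_gap: 85.2
```

```bash
cat >> h.py <<'E'
from scipy.spatial.transform import Rotation as Ro
def toolT(st):
    T=np.eye(4);T[:3,:3]=Ro.from_euler('xyz',st['tcp_rot'],degrees=True).as_matrix();T[:3,3]=st['tool_pos'];return T
def wrist(name=None):
    st=r.sense(); s=snap('wrist'); s=dict(s); s['W']=toolT(st)@s['T_tool_cam']
    if name: save(s,name); np.savez(name+'.npz',**s)
    return s
def pr():
    st=r.sense(); print({k:np.round(st[k],2).tolist() for k in('time','tool_pos','tcp_rot','ft_force','finger_gap','joint_pos')})
E
python3 - <<'E'
from h import *
pr(); s=wrist('w1'); print(s['T_tool_cam'].round(3)); W=cloud(s,s['W'])
def rep(label,z0,z1):
    w=W.reshape(-1,3); w=w[(w[:,2]>z0)&(w[:,2]<z1)&(abs(w[:,0]-573)<110)&(abs(w[:,1]+80)<130)]
    c,(a,b),ang=cv2.minAreaRect(w[:,:2].astype(np.float32))
    print(label,len(w),w.mean(0).round(1),np.round(c,1),round(a,1),round(b,1),round(ang,1))
rep('handle',94,106); rep('top',60,75); rep('rail',67.6,72)
E
```

```text
{'time': 1.6, 'tool_pos': [570.69, -86.23, 254.93], 'tcp_rot': [179.94, -0.02, -91.9], 'ft_force': [-0.61, 0.12, 0.36], 'finger_gap': 85.23, 'joint_pos': [-13.66, 3.77, 88.21, -0.03, 88.07, 78.24]}
[[   1.      -0.      -0.      -1.121]
 [   0.       0.949    0.314  -79.694]
 [   0.      -0.314    0.949 -128.857]
 [   0.       0.       0.       1.   ]]
handle 1192 [575.1 -83.3 100. ] [573.6 -83. ] 13.3 59.6 88.3
top 38466 [580.  -78.7  66.3] [573.  -76.8] 197.7 172.7 88.5
rail 3943 [585.6 -59.5  68.3] [573.3 -76.3] 196.1 172.2 88.6
```

Emit:
send_rows(dp=[[0, 0, 0], [0, 0, 0]], rot=[[0, 0, 0], [0, 0, 0]])

```text
time: 1.9
tool_pos: [571.0, -86.0, 255.5]
tcp_rot: [-180.0, -0.0, -91.9]
ft_force: [-0.3, -0.2, -0.8]
finger_gap: 85.6
```

View pics/w1.png

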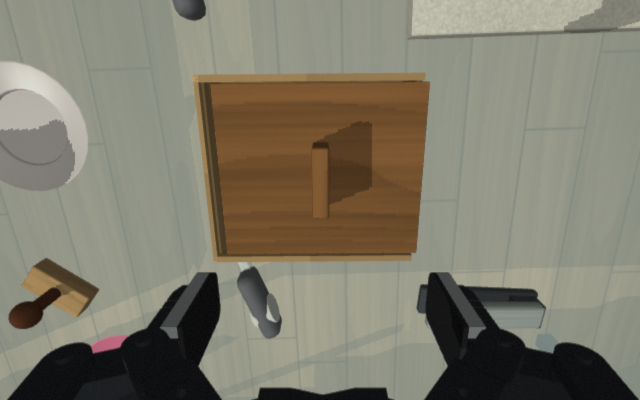

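```bash
python3 - <<'E'
from h import *
pr()
s=wrist('w2'); W=cloud(s,s['W'])
for z0,z1 in((94,106),(60,75),(67.6,72)):
    w=W.reshape(-1,3); w=w[(w[:,2]>z0)&(w[:,2]<z1)&(abs(w[:,0]-573)<110)&(abs(w[:,1]+80)<130)]
    c,(a,b),ang=cv2.minAreaRect(w[:,:2].astype(np.float32))
    print(len(w),w.mean(0).round(1),np.round(c,1),round(a,1),round(b,1),round(ang,1))
# local tracks
for x in (520,545,600,625):
    m=(abs(W[...,0]-x)<2)
    for y in range(-190,30,4):
        mm=m&(abs(W[...,1]-y)<2)
        print(y,np.round(np.nanmedian(W[mm][:,2]),0) if mm.any() else None,end='; ')
    print()
E
```

```text
{'time': 1.9, 'tool_pos': [570.99, -85.96, 255.46], 'tcp_rot': [-179.99, -0.0, -91.92], 'ft_force': [-0.33, -0.2, -0.85], 'finger_gap': 85.55, 'joint_pos': [-13.65, 3.73, 88.19, -0.0, 88.06, 78.28]}
1236 [575.  -83.5 100. ] [573.5 -83.3] 13.9 60.0 88.4
38260 [580.  -78.8  66.4] [573.1 -76.8] 197.5 172.7 88.6
4048 [587.5 -61.3  68.3] [573.3 -76.2] 195.9 172.3 88.5
-190 None; -186 None; -182 None; -178 None; -174 66.0; -170 66.0; -166 66.0; -162 66.0; -158 66.0; -154 66.0; -150 66.0; -146 66.0; -142 66.0; -138 66.0; -134 66.0; -130 66.0; -126 66.0; -122 66.0; -118 66.0; -114 66.0; -110 66.0; -106 66.0; -102 66.0; -98 66.0; -94 66.0; -90 66.0; -86 66.0; -82 66.0; -78 66.0; -74 66.0; -70 66.0; -66 67.0; -62 66.0; -58 66.0; -54 66.0; -50 66.0; -46 66.0; -42 66.0; -38 66.0; -34 67.0; -30 66.0; -26 66.0; -22 67.0; -18 67.0; -14 66.0; -10 66.0; -6 66.0; -2 66.0; 2 66.0; 6 66.0; 10 66.0; 14 None; 18 59.0; 22 68.0; 26 None; 
-190 None; -186 None; -182 None; -178 None; -174 66.0; -170 66.0; -166 66.0; -162 67.0; -158 66.0; -154 66.0; -150 67.0; -146 66.0; -142 66.0; -138 66.0; -134 66.0; -130 6
[... 823 characters left out ...]
30 66.0; -26 66.0; -22 66.0; -18 66.0; -14 66.0; -10 66.0; -6 66.0; -2 66.0; 2 66.0; 6 66.0; 10 65.0; 14 53.0; 18 67.0; 22 68.0; 26 None; 
-190 None; -186 None; -182 None; -178 66.0; -174 66.0; -170 66.0; -166 67.0; -162 66.0; -158 66.0; -154 66.0; -150 66.0; -146 67.0; -142 66.0; -138 66.0; -134 66.0; -130 66.0; -126 66.0; -122 66.0; -118 66.0; -114 66.0; -110 66.0; -106 66.0; -102 67.0; -98 67.0; -94 66.0; -90 66.0; -86 66.0; -82 66.0; -78 66.0; -74 66.0; -70 67.0; -66 66.0; -62 66.0; -58 66.0; -54 66.0; -50 66.0; -46 66.0; -42 66.0; -38 67.0; -34 67.0; -30 66.0; -26 66.0; -22 66.0; -18 66.0; -14 67.0; -10 66.0; -6 66.0; -2 66.0; 2 66.0; 6 66.0; 10 None; 14 56.0; 18 68.0; 22 68.0; 26 None;
```

Emit:
send_rows(dp=[[2, 2, -40], [2.5, 2.5, -80], [2.5, 2.5, -115], [2.5, 2.5, -135], [2.5, 2.5, -145]], rot=[[0, 0, 0.007], [0, 0, 0.007], [0, 0, 0.007], [0, 0, 0.007], [0, 0, 0.007]], jaw=50)

```text
time: 2.58
tool_pos: [573.4, -82.6, 109.5]
tcp_rot: [179.9, 0.0, -91.5]
ft_force: [-0.6, 0.1, 0.1]
finger_gap: 49.9
```

Emit:
send_rows(dp=[[0, 0, -10], [0, 0, -18], [0, 0, -22], [0, 0, -22]], rot=[[0, 0, 0], [0, 0, 0], [0, 0, 0], [0, 0, 0]])

```text
time: 3.08
tool_pos: [573.8, -82.6, 88.3]
tcp_rot: [180.0, 0.0, -91.4]
ft_force: [0.1, 0.3, -0.3]
finger_gap: 49.8
```

Emit:
send_rows(dp=[[0, 0, 0], [0, 0, 0], [0, 0, 0], [0, 0, 0], [0, 0, 0]], rot=[[0, 0, 0], [0, 0, 0], [0, 0, 0], [0, 0, 0], [0, 0, 0]], jaw=5, force=30)

```text
time: 3.7
tool_pos: [574.1, -82.7, 88.8]
tcp_rot: [-180.0, -0.0, -91.4]
ft_force: [-1.4, -0.8, 4.8]
finger_gap: 13.5
```

Emit:
send_rows(dp=[[-0.3, -10, 0], [-0.8, -30, 0], [-1.3, -50, 0], [-1.8, -70, 0], [-2.3, -88, 0]], rot=[[0, 0, 0], [0, 0, 0], [0, 0, 0], [0, 0, 0], [0, 0, 0]])

```text
time: 4.32
tool_pos: [571.9, -170.9, 88.8]
tcp_rot: [-179.9, 0.0, -91.4]
ft_force: [-0.4, 1.6, 5.7]
finger_gap: 13.5
```

Emit:
send_rows(dp=[[-0.5, -20, 0], [-1, -40, 0], [-1.5, -55, 0], [-1.7, -65, 0], [-1.7, -65, 0]], rot=[[0, 0, 0], [0, 0, 0], [0, 0, 0], [0, 0, 0], [0, 0, 0]])

```text
time: 4.95
tool_pos: [570.2, -236.6, 88.8]
tcp_rot: [-179.9, -0.1, -91.5]
ft_force: [-0.7, -2.0, 5.6]
finger_gap: 13.4
```

Emit:
send_rows(dp=[[0, -2, 0], [0, -2, 0]], rot=[[0, 0, 0], [0, 0, 0]])

```text
time: 5.2
tool_pos: [570.2, -237.5, 88.9]
tcp_rot: [-179.9, -0.0, -91.4]
ft_force: [-1.3, -0.4, 5.6]
finger_gap: 13.1
```

Emit:
send_rows(dp=[[0, 0, 0], [0, 0, 0], [0, 0, 20], [0, 0, 60], [10, 20, 110]], rot=[[0, 0, 0], [0, 0, 0], [0, 0, 0], [0, 0, 0], [0, 0, 0]], jaw=60)

```text
time: 5.82
tool_pos: [578.8, -218.2, 199.6]
tcp_rot: [179.9, 0.0, -91.6]
ft_force: [1.0, -0.2, 0.8]
finger_gap: 60.0
```

Emit:
send_rows(dp=[[0, 50, 40], [0, 100, 60], [0, 140, 60], [0, 140, 60], [0, 140, 60]], rot=[[0, 0, 0], [0, 0, 0], [0, 0, 0], [0, 0, 0], [0, 0, 0]])

```text
time: 6.45
tool_pos: [579.8, -77.8, 259.1]
tcp_rot: [-180.0, -0.0, -91.4]
ft_force: [-0.1, 0.0, -0.1]
finger_gap: 60.0
```

```bash
python3 - <<'E'
from h import *
pr(); s=wrist('w3'); W=cloud(s,s['W']); save(s,'w3')
t=snap('top'); save(t,'top1',(280,90,520,240),3)
w=W.reshape(-1,3); c=np.array([573.3,-75]);a=np.radians(-1.5);R=np.array([[np.cos(a),-np.sin(a)],[np.sin(a),np.cos(a)]])
b=(w[:,:2]-c)@R  # box coords
m=(w[:,2]>66.5)&(w[:,2]<71)&(abs(b[:,0])<100)&(b[:,1]<110)&(b[:,1]>-60)
q=b[m]
L=q[(q[:,0]>70)&(q[:,1]<70)];Rr=q[(q[:,0]<-70)&(q[:,1]<70)];E=q[q[:,1]>80]
print('x+ rail',len(L),np.percentile(L[:,0],[1,50,99]),'slope',np.polyfit(L[:,1],L[:,0],1))
print('x- rail',len(Rr),np.percentile(Rr[:,0],[1,50,99]) if len(Rr) else '', np.polyfit(Rr[:,1],Rr[:,0],1))
print('end',len(E),np.percentile(E[:,1],[1,50,99]),np.polyfit(E[:,0],E[:,1],1))
E
```

```text
{'time': 6.45, 'tool_pos': [579.82, -77.85, 259.11], 'tcp_rot': [-179.96, -0.04, -91.42], 'ft_force': [-0.08, 0.02, -0.11], 'finger_gap': 60.02, 'joint_pos': [-12.65, 4.8, 86.69, -0.03, 88.46, 78.77]}
x+ rail 1219 [80.18903061 83.40073478 85.96358976] slope [-1.27473857e-03  8.30942322e+01]
x- rail 820 [-85.8498233  -82.35218207 -79.29045139] [-1.37783993e-03 -8.24443345e+01]
end 1038 [81.05499977 94.04780789 96.73844237] [-1.56191026e-02  9.35547751e+01]
```

View pics/w3.png

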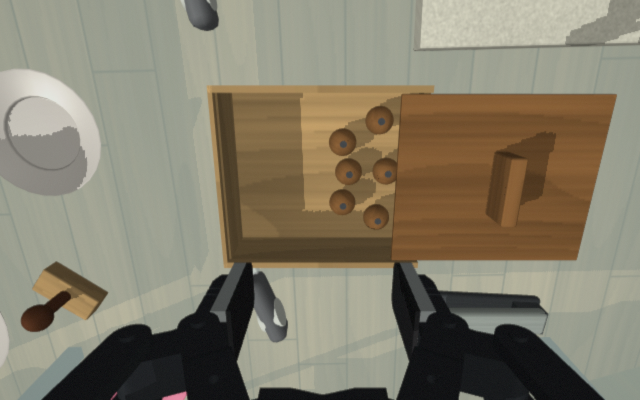

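View pics/top1.png

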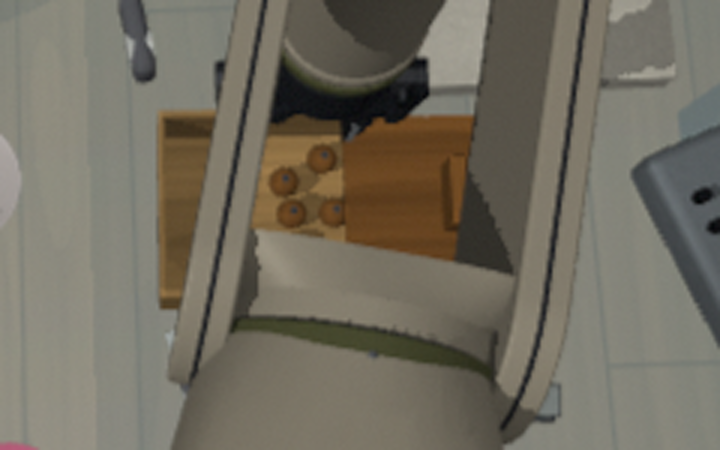

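Emit:
send_rows(dp=[[0, 30, 10], [-5, 75, 20], [-10, 125, 25], [-15, 175, 25], [-20, 225, 25]], rot=[[0, 0, 0], [0, 0, 0], [0, 0, 0], [0, 0, 0], [0, 0, 0]])

```text
time: 7.18
tool_pos: [559.9, 147.6, 283.3]
tcp_rot: [-180.0, -0.0, -91.6]
ft_force: [1.1, -0.3, 0.3]
finger_gap: 59.8
```

Emit:
send_rows(dp=[[-5, 50, 0], [-10, 100, 0], [-15, 150, 0], [-20, 195, 0], [-22, 215, 0]], rot=[[0, 0, 0], [0, 0, 0], [0, 0, 0], [0, 0, 0], [0, 0, 0]])

```text
time: 7.8
tool_pos: [537.7, 363.6, 282.7]
tcp_rot: [180.0, -0.0, -91.4]
ft_force: [0.1, 0.2, 0.6]
finger_gap: 60.1
```

Emit:
send_rows(dp=[[0, 0, 0], [0, 0, 0]], rot=[[0, 0, 0], [0, 0, 0]])

```text
time: 8.05
tool_pos: [538.5, 360.9, 283.2]
tcp_rot: [180.0, -0.0, -91.5]
ft_force: [0.6, -0.1, -0.1]
finger_gap: 60.3
```

```bash
python3 - <<'E'
from h import *
# beads from w3
s=dict(np.load('w3.npz'));W=cloud(s,s['W'])
w=W.reshape(-1,3); c=np.array([573.7,-74.5]);a=np.radians(-1.4);R=np.array([[np.cos(a),-np.sin(a)],[np.sin(a),np.cos(a)]])
K=s['intrinsics']
from scipy.optimize import least_squares
for u,v in((379,120),(342,141),(348,171),(385,171),(341,202),(376,216)):
    p=W[v-11:v+12,u-11:u+12].reshape(-1,3);p=p[(p[:,2]>15)&(p[:,2]<40)]
    f=least_squares(lambda q:np.linalg.norm(p-q,axis=1)-14,p.mean(0)-[0,0,10],loss='soft_l1').x
    print('bead',len(p),f.round(1),'box',((f[:2]-c)@R).round(1))
pr(); s=wrist('w4'); W=cloud(s,s['W']);w=W.reshape(-1,3)
near=np.hypot(w[:,0]-538,w[:,1]-368)<60
for z0,z1 in((155,170),(105,155),(25,95),(3,24)):
    q=w[near&(w[:,2]>z0)&(w[:,2]<z1)]
    if len(q)>5:
        cc,(A,B),ang=cv2.minAreaRect(q[:,:2].astype(np.float32)); print(z0,len(q),q.mean(0).round(1),np.round(cc,1),round(A,1),round(B,1))
E
```

```text
bead 512 [ 624.7 -134.    20.1] box [ 52.5 -58.3]
bead 502 [603.9 -97.3  20.2] box [ 30.8 -22. ]
bead 490 [ 573.2 -103.1   20.2] box [  0.2 -28.6]
bead 479 [ 572.8 -142.3   20.2] box [  0.7 -67.8]
bead 479 [539.8 -96.4  20.1] box [-33.3 -22.7]
bead 477 [ 522.2 -133.    20.2] box [-50.1 -59.7]
{'time': 8.05, 'tool_pos': [538.46, 360.88, 283.16], 'tcp_rot': [179.99, -0.04, -91.53], 'ft_force': [0.62, -0.06, -0.05], 'finger_gap': 60.26, 'joint_pos': [29.32, 14.29, 73.66, -0.03, 92.07, 120.85]}
155 672 [539.7 370.9 161.6] [538.9 371.1] 20.6 20.5
105 380 [547.  370.  132.4] [545.5 370.7] 20.8 7.9
25 197 [544.8 370.2  59.2] [543.6 370.7] 15.3 5.9
3 371 [539.6 371.1  19. ] [513.5 378.5] 75.3 55.0
```

View pics/w4.png

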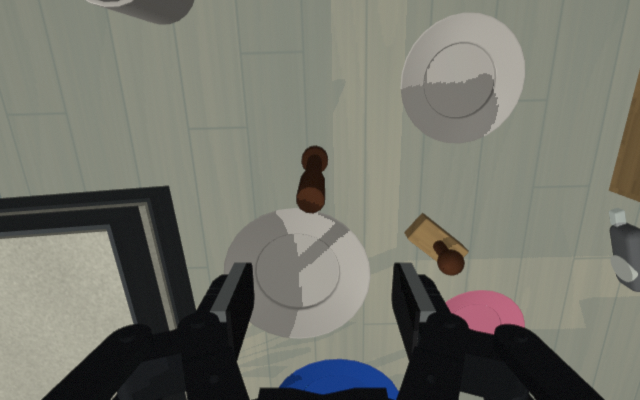

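Emit:
send_rows(dp=[[0, 4, -10], [0, 9, -35], [0, 9, -65], [0, 9, -85], [0, 9, -95]], rot=[[0, 0, 0], [0, 0, 0], [0, 0, 0], [0, 0, 0], [0, 0, 0]])

```text
time: 8.72
tool_pos: [537.2, 370.8, 186.5]
tcp_rot: [179.9, -0.1, -91.5]
ft_force: [-1.1, -0.4, 0.3]
finger_gap: 59.7
```

Emit:
send_rows(dp=[[0, 0, -20], [0, 0, -40], [0, 0, -56], [0, 0, -62], [0, 0, -62]], rot=[[0, 0, 0], [0, 0, 0], [0, 0, 0], [0, 0, 0], [0, 0, 0]])

```text
time: 9.35
tool_pos: [537.6, 371.3, 125.8]
tcp_rot: [180.0, -0.0, -91.4]
ft_force: [-0.1, 0.1, 0.5]
finger_gap: 60.1
```

```bash
python3 - <<'E'
from h import *
pr()
# saucer from w4 (current-independent)
s=dict(np.load('w4.npz'));W=cloud(s,s['W']);w=W.reshape(-1,3)
q=w[(np.hypot(w[:,0]-618,w[:,1]-214)<80)&(w[:,2]>11)&(w[:,2]<22)]
h=cv2.convexHull(q[:,:2].astype(np.float32));print('rim',len(q),cv2.minEnclosingCircle(h),cv2.fitEllipse(h))
for z0,z1 in((1,5.5),(2,6)):
    q=w[(np.hypot(w[:,0]-618,w[:,1]-214)<50)&(w[:,2]>z0)&(w[:,2]<z1)];print(len(q),q.mean(0))
q=w[(np.hypot(w[:,0]-618,w[:,1]-214)<25)];print('well z',np.nanmedian(q[:,2]))
s=wrist('w5')
E
```

```text
{'time': 9.35, 'tool_pos': [537.59, 371.34, 125.81], 'tcp_rot': [179.96, -0.02, -91.44], 'ft_force': [-0.11, 0.1, 0.48], 'finger_gap': 60.14, 'joint_pos': [30.14, 20.2, 83.16, 0.0, 76.68, 121.58]}
rim 5760 ((617.7606201171875, 214.45643615722656), 64.62401580810547) ((617.7479248046875, 214.4917755126953), (128.1900177001953, 128.66851806640625), 171.83816528320312)
2641 [618.72940677 214.33063033   4.71623531]
3417 [618.60099924 214.12761504   4.94849628]
well z 5.14347835843617
```

View pics/w5.png

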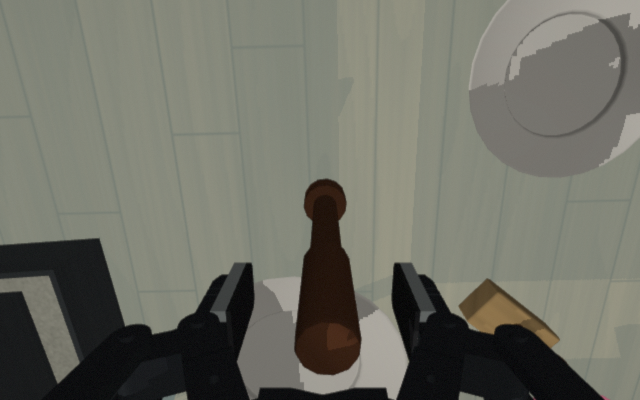

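Emit:
send_rows(dp=[[1, -1, 0], [1, -1, 0], [1, -1, 0], [1, -1, 0], [1, -1, 0]], rot=[[0, 0, 0], [0, 0, 0], [0, 0, 0], [0, 0, 0], [0, 0, 0]], jaw=10, force=90)

```text
time: 10.02
tool_pos: [539.4, 370.6, 127.3]
tcp_rot: [-179.9, 0.0, -91.4]
ft_force: [-0.2, -1.4, 5.6]
finger_gap: 20.1
```

Emit:
send_rows(dp=[[0, 0, 0], [0, 0, 15], [0, 0, 50], [0, 0, 90], [0, 0, 110]], rot=[[0, 0, 0], [0, 0, 0], [0, 0, 0], [0, 0, 0], [0, 0, 0]])

```text
time: 10.65
tool_pos: [539.6, 371.0, 239.7]
tcp_rot: [-179.8, 0.1, -91.4]
ft_force: [0.3, 1.1, -1.9]
finger_gap: 20.4
```

```bash
cat > fit.py <<'E'
from h import *
from scipy.optimize import least_squares
def stirrer(s):
    W=cloud(s,s['W']).reshape(-1,3); T=toolT(r.sense()); 
    # tool coords
    p=(W-T[:3,3])@T[:3,:3]
    p=p[np.isfinite(p).all(1)]
    # shaft+foot below fingertips: z 20..150, near axis
    m=(np.hypot(p[:,0],p[:,1])<35)&(p[:,2]>20)&(p[:,2]<150)
    q=p[m]; sh=q[(q[:,2]>48)&(q[:,2]<98)&(np.hypot(q[:,0],q[:,1])<22)]
    f=lambda v,P,rad:np.linalg.norm(np.stack([P[:,0]-v[0]-v[2]*P[:,2],P[:,1]-v[1]-v[3]*P[:,2]]),axis=0)-rad
    v=least_squares(f,[0,0,0,0],args=(sh,8),loss='soft_l1').x
    print('shaft n',len(sh),'at TCP',v[:2].round(2),'tilt deg x,y',np.degrees(v[2:]).round(2))
    ft=q[(q[:,2]>100)]
    print('foot z tool max',np.percentile(ft[:,2],[2,50,98,100]).round(1) if len(ft) else None,len(ft))
    d=v[:2]+v[2:]*126; print('foot offset tool',d.round(1),'world',(T[:3,:3]@np.r_[d,126]).round(1))
    return v
if __name__=='__main__':
    pr(); import time; n='wf%d'%int(time.time()); s=wrist(n); print(n); stirrer(s)
E
python3 fit.py
```

```text
{'time': 10.65, 'tool_pos': [539.55, 371.02, 239.69], 'tcp_rot': [-179.82, 0.12, -91.44], 'ft_force': [0.29, 1.1, -1.89], 'finger_gap': 20.4, 'joint_pos': [30.02, 15.85, 76.33, 0.01, 87.6, 121.46]}
wf1796580300
shaft n 747 at TCP [-0.75  1.55] tilt deg x,y [0.25 0.17]
foot z tool max [101.5 109.6 125.7 127.8] 1008
foot offset tool [-0.2  1.9] world [  -1.2    0.7 -126. ]
```

Emit:
send_rows(dp=[[2, -20, 5], [6, -55, 5], [10, -95, 5], [14, -140, 5], [18, -185, 5]], rot=[[0, 0, 0], [0, 0, 0], [0, 0, 0], [0, 0, 0], [0, 0, 0]])

```text
time: 11.32
tool_pos: [555.7, 182.9, 239.1]
tcp_rot: [179.8, -0.1, -91.5]
ft_force: [0.6, 0.2, -0.8]
finger_gap: 20.0
```

Emit:
send_rows(dp=[[4, -45, 0], [8, -90, 0], [12, -135, 0], [15, -175, 0], [17, -205, 0]], rot=[[0, 0, 0], [0, 0, 0], [0, 0, 0], [0, 0, 0], [0, 0, 0]])

```text
time: 11.95
tool_pos: [572.3, -22.2, 239.1]
tcp_rot: [179.8, -0.0, -91.5]
ft_force: [1.3, -0.3, -1.3]
finger_gap: 19.9
```

Emit:
send_rows(dp=[[0.5, -15, 0], [1, -23, 0], [1, -23, 0], [1, -23, 0]], rot=[[0, 0, 0], [0, 0, 0], [0, 0, 0], [0, 0, 0]])

```text
time: 12.45
tool_pos: [574.7, -41.6, 241.2]
tcp_rot: [180.0, 0.0, -91.4]
ft_force: [0.1, 0.7, -0.6]
finger_gap: 20.0
```

```bash
python3 fit.py
```

```text
{'time': 12.45, 'tool_pos': [574.74, -41.64, 241.22], 'tcp_rot': [179.99, 0.02, -91.39], 'ft_force': [0.12, 0.73, -0.57], 'finger_gap': 20.01, 'joint_pos': [-9.25, 3.92, 89.48, 0.02, 86.61, 82.13]}
wf1796580326
shaft n 731 at TCP [-1.13  1.04] tilt deg x,y [ 0.2  -0.01]
foot z tool max [101.8 107.5 123.6 125.7] 993
foot offset tool [-0.7  1. ] world [  -1.     0.7 -126. ]
```

Emit:
send_rows(dp=[[0.5, 0, -20], [0.5, 0, -45], [0.5, 0, -70], [0.5, 0, -88], [0.5, 0, -95]], rot=[[0, 0, 0], [0, 0, 0], [0, 0, 0], [0, 0, 0], [0, 0, 0]])

```text
time: 13.12
tool_pos: [574.2, -42.2, 144.1]
tcp_rot: [179.8, 0.0, -91.4]
ft_force: [-0.3, -0.1, -0.2]
finger_gap: 20.4
```

Emit:
send_rows(dp=[[0, 0, -5], [0, 0, -7], [0, 0, -7], [0, 0, -7]], rot=[[0, 0, 0], [0, 0, 0], [0, 0, 0], [0, 0, 0]])

```text
time: 13.62
tool_pos: [575.7, -42.6, 140.0]
tcp_rot: [-179.9, -0.0, -91.4]
ft_force: [0.4, 0.1, -0.7]
finger_gap: 20.2
```

Emit:
send_rows(dp=[[-10, -1.6, 0], [-19.1, -6.2, 0], [-26.3, -13.4, 0], [-30.9, -22.5, 0], [-32.5, -32.5, 0]], rot=[[0, 0, 0], [0, 0, 0], [0, 0, 0], [0, 0, 0], [0, 0, 0]])

```text
time: 14.25
tool_pos: [542.5, -75.9, 139.4]
tcp_rot: [-180.0, -0.0, -91.5]
ft_force: [0.9, -0.5, 0.3]
finger_gap: 20.1
```

Emit:
send_rows(dp=[[1.6, -10, 0], [6.2, -19.1, 0], [13.4, -26.3, 0], [22.5, -30.9, 0], [32.5, -32.5, 0]], rot=[[0, 0, 0], [0, 0, 0], [0, 0, 0], [0, 0, 0], [0, 0, 0]])

```text
time: 14.88
tool_pos: [576.1, -107.8, 139.2]
tcp_rot: [180.0, 0.0, -91.5]
ft_force: [-0.0, 0.2, -1.2]
finger_gap: 19.8
```

```bash
python3 fit.py; ls -t pics|head -1
```

```text
{'time': 14.88, 'tool_pos': [576.07, -107.78, 139.18], 'tcp_rot': [180.0, 0.0, -91.45], 'ft_force': [-0.03, 0.19, -1.17], 'finger_gap': 19.84, 'joint_pos': [-15.61, 9.55, 94.28, 0.0, 76.17, 75.84]}
wf1796580363
shaft n 725 at TCP [-1.04  1.85] tilt deg x,y [0.14 0.13]
foot z tool max [105.  113.7 134.2 135.5] 5768
foot offset tool [-0.7  2.1] world [  -2.     0.8 -126. ]
wf1796580363.png
```

View pics/wf1796580363.png

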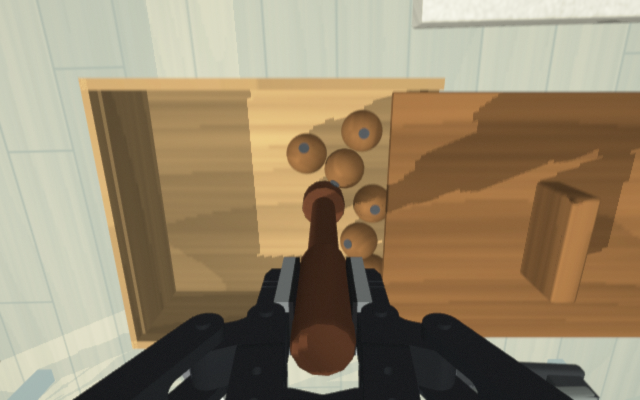

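Emit:
send_rows(dp=[[10, 1.6, 0], [19.1, 6.2, 0], [26.3, 13.4, 0], [30.9, 22.5, 0], [32.5, 32.5, 0]], rot=[[0, 0, 0], [0, 0, 0], [0, 0, 0], [0, 0, 0], [0, 0, 0]])

```text
time: 15.55
tool_pos: [608.0, -74.2, 139.2]
tcp_rot: [180.0, 0.0, -91.4]
ft_force: [-0.1, 0.7, -1.7]
finger_gap: 20.2
```

Emit:
send_rows(dp=[[-1.6, 10, 0], [-6.2, 19.1, 0], [-13.4, 26.3, 0], [-22.5, 30.9, 0], [-32.5, 32.5, 0]], rot=[[0, 0, 0], [0, 0, 0], [0, 0, 0], [0, 0, 0], [0, 0, 0]])

```text
time: 16.18
tool_pos: [574.5, -42.3, 139.3]
tcp_rot: [180.0, -0.0, -91.4]
ft_force: [0.3, 0.4, -1.1]
finger_gap: 19.7
```

```bash
python3 fit.py; cp pics/$(ls -t pics|head -1) pics/round1.png
```

```text
{'time': 16.18, 'tool_pos': [574.45, -42.34, 139.33], 'tcp_rot': [180.0, -0.0, -91.43], 'ft_force': [0.27, 0.35, -1.1], 'finger_gap': 19.75, 'joint_pos': [-9.31, 8.04, 95.94, -0.0, 76.02, 82.12]}
wf1796580381
shaft n 727 at TCP [-1.11 -0.04] tilt deg x,y [0.17 0.05]
foot z tool max [106.  132.7 134.2 135.3] 5438
foot offset tool [-0.7  0.1] world [  -0.2    0.7 -126. ]
```

View pics/round1.png

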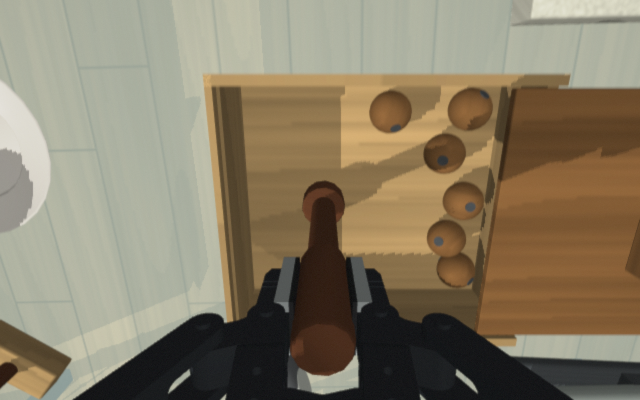

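First round is done: the stirrer at (323,200) is upright and clear of the floor, and the beads have been shoved around. Second round next.

Emit:
send_rows(dp=[[-10, -1.6, 0], [-19.1, -6.2, 0], [-26.3, -13.4, 0], [-30.9, -22.5, 0], [-32.5, -32.5, 0]], rot=[[0, 0, 0], [0, 0, 0], [0, 0, 0], [0, 0, 0], [0, 0, 0]])

```text
time: 16.85
tool_pos: [542.6, -75.9, 139.4]
tcp_rot: [-180.0, -0.0, -91.5]
ft_force: [0.5, 1.0, -0.5]
finger_gap: 19.9
```

Emit:
send_rows(dp=[[1.6, -10, 0], [6.2, -19.1, 0], [13.4, -26.3, 0], [22.5, -30.9, 0], [32.5, -32.5, 0]], rot=[[0, 0, 0], [0, 0, 0], [0, 0, 0], [0, 0, 0], [0, 0, 0]])

```text
time: 17.48
tool_pos: [576.1, -107.8, 139.2]
tcp_rot: [-180.0, 0.0, -91.5]
ft_force: [-0.2, 0.6, -1.2]
finger_gap: 20.0
```

Emit:
send_rows(dp=[[10, 1.6, 0], [19.1, 6.2, 0], [26.3, 13.4, 0], [30.9, 22.5, 0], [32.5, 32.5, 0]], rot=[[0, 0, 0], [0, 0, 0], [0, 0, 0], [0, 0, 0], [0, 0, 0]])

```text
time: 18.1
tool_pos: [607.9, -74.2, 139.2]
tcp_rot: [180.0, 0.0, -91.4]
ft_force: [0.2, 0.4, -1.4]
finger_gap: 20.1
```

Emit:
send_rows(dp=[[-1.6, 10, 0], [-6.2, 19.1, 0], [-13.4, 26.3, 0], [-22.5, 30.9, 0], [-32.5, 32.5, 0]], rot=[[0, 0, 0], [0, 0, 0], [0, 0, 0], [0, 0, 0], [0, 0, 0]])

```text
time: 18.73
tool_pos: [574.5, -42.4, 139.3]
tcp_rot: [180.0, -0.0, -91.4]
ft_force: [-0.1, -0.4, -0.3]
finger_gap: 20.4
```

Emit:
send_rows(dp=[[0, 0, 0], [0, 0, 0], [0, 0, 0]], rot=[[0, 0, 0], [0, 0, 0], [0, 0, 0]])

```text
time: 19.1
tool_pos: [575.5, -42.8, 139.4]
tcp_rot: [-180.0, -0.0, -91.5]
ft_force: [-0.5, 0.2, -2.0]
finger_gap: 20.0
```

```bash
python3 fit.py; cp pics/$(ls -t pics|head -1) pics/round2.png
```

```text
{'time': 19.1, 'tool_pos': [575.52, -42.82, 139.39], 'tcp_rot': [-179.98, -0.0, -91.46], 'ft_force': [-0.52, 0.23, -2.03], 'finger_gap': 20.03, 'joint_pos': [-9.34, 8.18, 95.78, -0.0, 76.03, 82.12]}
wf1796580410
shaft n 729 at TCP [-1.01  0.91] tilt deg x,y [0.11 0.07]
foot z tool max [106.2 132.9 134.4 135.7] 5489
foot offset tool [-0.8  1.1] world [  -1.     0.8 -126. ]
```

View pics/round2.png

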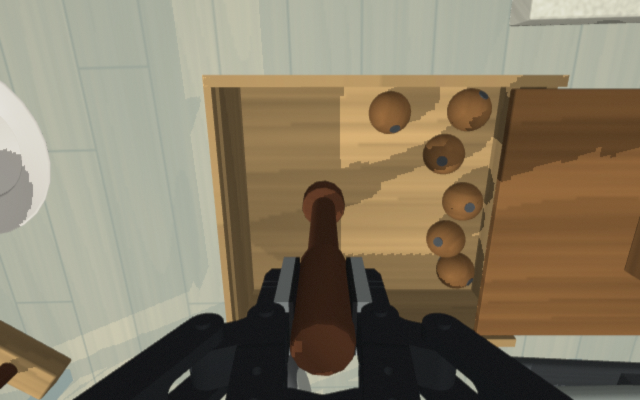

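```bash
cat > beads.py <<'E'
from h import *
from scipy.optimize import least_squares, linear_sum_assignment
import sys
s=dict(np.load(sys.argv[1]));W=cloud(s,s['W']);c=np.array([573.7,-74.5]);a=np.radians(-1.4);R=np.array([[np.cos(a),-np.sin(a)],[np.sin(a),np.cos(a)]])
B0=np.array([[52.5,-58.3],[30.8,-22],[.2,-28.6],[.7,-67.8],[-33.3,-22.7],[-50.1,-59.7]])
B=[]
for p in sys.argv[2:]:
    u,v=map(int,p.split(','))
    p=W[v-14:v+15,u-14:u+15].reshape(-1,3);p=p[(p[:,2]>15)&(p[:,2]<40)]
    f=least_squares(lambda q:np.linalg.norm(p-q,axis=1)-14,p.mean(0)-[0,0,10],loss='soft_l1').x
    B.append((f[:2]-c)@R); print(f.round(1),B[-1].round(1))
D=np.linalg.norm(B0[:,None]-np.array(B)[None],axis=2);print(D.round(0));
# adversarial: fewest beads moved >12
i,j=linear_sum_assignment((D>12).astype(float));print('min moved',(D[i,j]>12).sum())
E
python3 beads.py wf1796580410.npz 390,112 468,110 443,154 462,201 446,239 455,269
```

```text
[636.4 -87.8  20. ] [ 63.  -11.7]
[ 636.9 -140.6   20. ] [ 64.8 -64.6]
[ 607.4 -126.    20.2] [ 34.9 -50.7]
[ 572.7 -142.3   20.2] [  0.7 -67.8]
[ 543.6 -132.4   20.2] [-28.7 -58.6]
[ 517.3 -141.9   20.1] [-54.7 -68.7]
[[ 48.  14.  19.  53.  81. 108.]
 [ 34.  54.  29.  55.  70.  97.]
 [ 65.  74.  41.  39.  42.  68.]
 [ 84.  64.  38.   0.  31.  55.]
 [ 97. 107.  74.  56.  36.  51.]
 [123. 115.  85.  51.  21.  10.]]
min moved 4
```

Three beads moved about 30 mm or more, and a fourth about 14 mm. Now I'll lift the stirrer and carry it to the saucer.

Emit:
send_rows(dp=[[0, 0, 15], [0, 0, 45], [0, 0, 80], [0, 0, 98], [0, 0, 100]], rot=[[0, 0, 0], [0, 0, 0], [0, 0, 0], [0, 0, 0], [0, 0, 0]])

```text
time: 19.77
tool_pos: [576.3, -42.7, 241.3]
tcp_rot: [-179.8, -0.0, -91.4]
ft_force: [-0.0, 0.4, -1.6]
finger_gap: 20.2
```

Emit:
send_rows(dp=[[3, 20, 0], [9, 55, 0], [16, 95, 0], [23, 135, 0], [30, 175, 0]], rot=[[0, 0, 0], [0, 0, 0], [0, 0, 0], [0, 0, 0], [0, 0, 0]])

```text
time: 20.4
tool_pos: [604.3, 134.9, 237.1]
tcp_rot: [179.8, -0.0, -91.4]
ft_force: [0.2, -0.7, -0.4]
finger_gap: 20.2
```

Emit:
send_rows(dp=[[6, 35, 0], [11, 65, -10], [13, 81, -30], [13, 81, -50], [13, 81, -60]], rot=[[0, 0, 0], [0, 0, 0], [0, 0, 0], [0, 0, 0], [0, 0, 0]])

```text
time: 21.02
tool_pos: [616.7, 212.2, 175.8]
tcp_rot: [179.7, -0.1, -91.5]
ft_force: [0.8, 0.9, -1.3]
finger_gap: 19.9
```

Emit:
send_rows(dp=[[0, 0, 0], [0, 0, 0]], rot=[[0, 0, 0], [0, 0, 0]])

```text
time: 21.28
tool_pos: [618.8, 212.7, 180.2]
tcp_rot: [-179.9, 0.0, -91.5]
ft_force: [0.2, 0.5, -1.3]
finger_gap: 20.1
```

```bash
cat > sa.py <<'E'
from h import *
import glob,os
n=max(glob.glob('wf*.npz'),key=os.path.getmtime); s=dict(np.load(n)); W=cloud(s,s['W']);w=W.reshape(-1,3)
q=w[(np.hypot(w[:,0]-618,w[:,1]-214)<75)&(w[:,2]>12)&(w[:,2]<18)]
h=cv2.convexHull(q[:,:2].astype(np.float32));print('rim',len(q),cv2.minEnclosingCircle(h))
d=np.hypot(w[:,0]-618,w[:,1]-214);q=w[(d<32)&(w[:,2]<12)];print('well z',np.median(q[:,2]))
save(s,'sa_'+n[:-4])
E
python3 fit.py; python3 sa.py; cp pics/$(ls -t pics|head -1) pics/sauc.png
```

```text
{'time': 21.28, 'tool_pos': [618.84, 212.68, 180.22], 'tcp_rot': [-179.93, 0.02, -91.51], 'ft_force': [0.16, 0.55, -1.35], 'finger_gap': 20.15, 'joint_pos': [14.48, 17.76, 80.3, -0.0, 81.87, 105.99]}
wf1796580449
shaft n 733 at TCP [-0.93  1.17] tilt deg x,y [0.2  0.07]
foot z tool max [101.9 107.8 123.9 126.2] 988
foot offset tool [-0.5  1.3] world [  -1.1    0.6 -126. ]
rim 6013 ((617.630126953125, 214.6094207763672), 64.513671875)
well z 5.247624133485118
```

View pics/sauc.png

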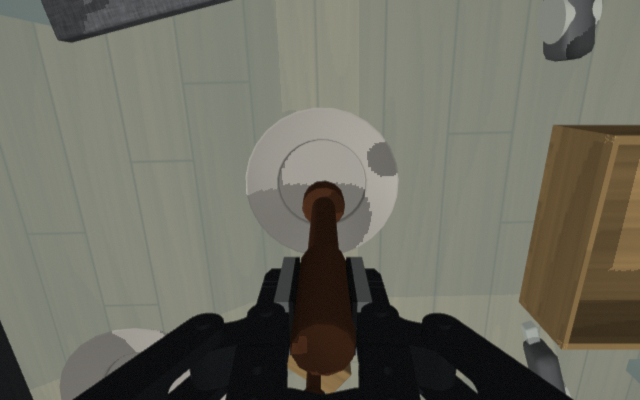

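Emit:
send_rows(dp=[[0, 1, -10], [0, 1, -25], [0, 1, -38], [0, 1, -43], [0, 1, -43]], rot=[[0, 0, 0], [0, 0, 0], [0, 0, 0], [0, 0, 0], [0, 0, 0]])

```text
time: 21.95
tool_pos: [617.8, 214.4, 135.4]
tcp_rot: [179.9, -0.0, -91.4]
ft_force: [0.7, -0.2, -1.7]
finger_gap: 20.4
```

Emit:
send_rows(dp=[[0, 0, -1], [0, 0, -2], [0, 0, -2.5], [0, 0, -2.5]], rot=[[0, 0, 0], [0, 0, 0], [0, 0, 0], [0, 0, 0]])

```text
time: 22.45
tool_pos: [618.3, 214.5, 133.9]
tcp_rot: [-180.0, 0.0, -91.4]
ft_force: [0.6, -0.6, -2.3]
finger_gap: 20.3
```

Emit:
send_rows(dp=[[0, 0, -1], [0, 0, -1]], rot=[[0, 0, 0], [0, 0, 0]])

```text
time: 22.7
tool_pos: [618.2, 214.4, 132.7]
tcp_rot: [180.0, -0.0, -91.4]
ft_force: [-0.3, 0.2, -0.6]
finger_gap: 19.9
```

Emit:
send_rows(dp=[[0, 0, -1], [0, 0, -1]], rot=[[0, 0, 0], [0, 0, 0]])

```text
time: 22.95
tool_pos: [618.5, 214.4, 132.4]
tcp_rot: [-180.0, 0.0, -91.4]
ft_force: [-0.8, -1.1, 3.0]
finger_gap: 20.2
```

Emit:
send_rows(dp=[[0, 0, 0], [0, 0, 0], [0, 0, 0]], rot=[[0, 0, 0], [0, 0, 0], [0, 0, 0]], jaw=26)

```text
time: 23.32
tool_pos: [618.2, 214.5, 131.6]
tcp_rot: [180.0, -0.0, -91.4]
ft_force: [0.3, -0.2, 0.3]
finger_gap: 26.0
```

Emit:
send_rows(dp=[[0, 0, 0], [0, 0, 0], [0, 0, 0], [0, 0, 0]], rot=[[0, 0, 0], [0, 0, 0], [0, 0, 0], [0, 0, 0]], jaw=65)

```text
time: 23.82
tool_pos: [618.3, 214.4, 131.8]
tcp_rot: [-180.0, 0.0, -91.4]
ft_force: [-0.4, -0.2, 0.6]
finger_gap: 64.7
```

```bash
python3 fit.py; cp pics/$(ls -t pics|head -1) pics/rel.png
```

```text
{'time': 23.82, 'tool_pos': [618.29, 214.45, 131.81], 'tcp_rot': [-180.0, 0.0, -91.44], 'ft_force': [-0.36, -0.22, 0.58], 'finger_gap': 64.69, 'joint_pos': [14.64, 20.01, 82.75, 0.0, 77.24, 106.08]}
wf1796580486
shaft n 738 at TCP [-0.51  0.76] tilt deg x,y [-0.09 -0.05]
foot z tool max [105.7 126.3 127.8 128.9] 5659
foot offset tool [-0.7  0.7] world [  -0.6    0.7 -126. ]
```

View pics/rel.png

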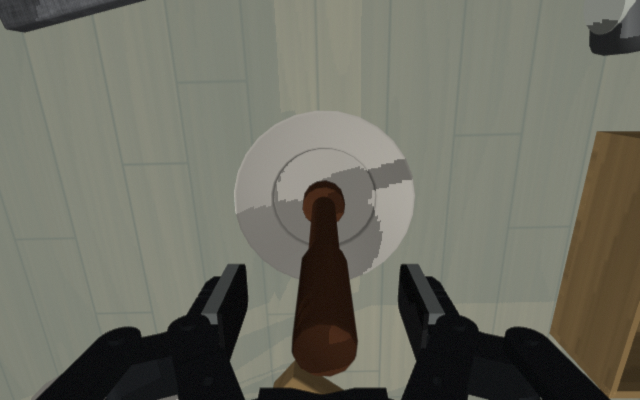

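The stirrer is standing upright and centred in the well at (323,200), released. Next I'll go up and back to the lid handle.

Emit:
send_rows(dp=[[0, 0, 15], [0, 0, 45], [0, 0, 80], [0, 0, 115], [0, -5, 135]], rot=[[0, 0, 0], [0, 0, 0], [0, 0, 0], [0, 0, 0], [0, 0, 0]])

```text
time: 24.5
tool_pos: [619.1, 209.8, 270.6]
tcp_rot: [-179.8, 0.1, -91.4]
ft_force: [1.0, -1.3, -1.0]
finger_gap: 65.0
```

Emit:
send_rows(dp=[[-4, -35, 0], [-9, -85, 0], [-14, -135, 0], [-19, -185, 0], [-24, -235, 0]], rot=[[0, 0, 0], [0, 0, 0], [0, 0, 0], [0, 0, 0], [0, 0, 0]])

```text
time: 25.12
tool_pos: [593.6, -27.4, 266.8]
tcp_rot: [180.0, -0.0, -91.4]
ft_force: [1.2, -1.0, -0.2]
finger_gap: 64.7
```

Emit:
send_rows(dp=[[-5, -50, -5], [-10, -100, -15], [-16, -150, -30], [-21, -190, -50], [-23, -210, -70]], rot=[[0, 0, 0], [0, 0, 0], [0, 0, 0], [0, 0, 0], [0, 0, 0]])

```text
time: 25.75
tool_pos: [570.5, -237.8, 196.1]
tcp_rot: [180.0, -0.0, -91.6]
ft_force: [0.6, 0.1, 0.1]
finger_gap: 64.8
```

Emit:
send_rows(dp=[[0, 0, 0], [0, 0, 0]], rot=[[0, 0, 0], [0, 0, 0]])

```text
time: 26.0
tool_pos: [571.7, -234.5, 197.1]
tcp_rot: [-180.0, 0.0, -91.4]
ft_force: [0.1, -0.4, 0.0]
finger_gap: 64.8
```

```bash
python3 - <<'E'
from h import *
pr(); s=wrist('w8'); w=cloud(s,s['W']).reshape(-1,3)
q=w[(w[:,2]>94)&(w[:,2]<104)&(abs(w[:,0]-570)<60)&(abs(w[:,1]+237)<50)]
c,(a,b),g=cv2.minAreaRect(q[:,:2].astype(np.float32));print(len(q),np.round(c,1),a,b,g)
t=snap('top');save(t,'top2')
E
```

```text
{'time': 26.0, 'tool_pos': [571.66, -234.5, 197.11], 'tcp_rot': [-179.99, 0.03, -91.4], 'ft_force': [0.05, -0.41, 0.01], 'finger_gap': 64.78, 'joint_pos': [-27.08, 11.68, 85.64, 0.03, 82.68, 64.32]}
1790 [ 569.9 -236.4] 13.89411449432373 59.81220626831055 88.52558898925781
```

View pics/top2.png

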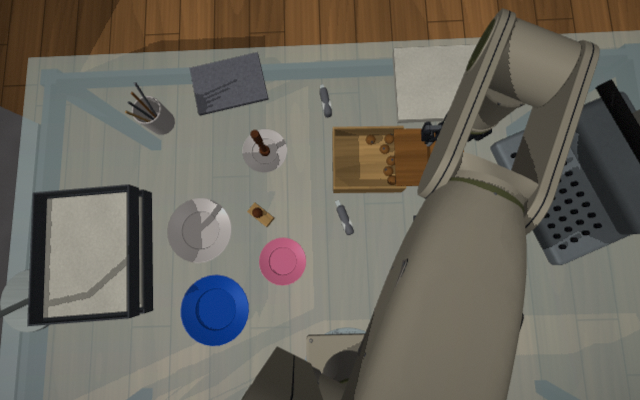

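Emit:
send_rows(dp=[[-1, -2, -25], [-1, -2, -55], [-1, -2, -80], [-1, -2, -92], [-1, -2, -95]], rot=[[0, 0, 0], [0, 0, 0], [0, 0, 0], [0, 0, 0], [0, 0, 0]], jaw=50)

```text
time: 26.72
tool_pos: [570.5, -236.9, 101.8]
tcp_rot: [180.0, 0.0, -91.4]
ft_force: [-0.0, -0.0, -0.9]
finger_gap: 50.0
```

Emit:
send_rows(dp=[[0, 0, -7], [0, 0, -13], [0, 0, -13], [0, 0, -13]], rot=[[0, 0, 0], [0, 0, 0], [0, 0, 0], [0, 0, 0]])

```text
time: 27.22
tool_pos: [570.4, -237.7, 89.1]
tcp_rot: [-180.0, -0.0, -91.4]
ft_force: [-0.4, -0.3, 0.6]
finger_gap: 50.1
```

Emit:
send_rows(dp=[[0, 0, 0], [0, 0, 0], [0, 0, 0], [0, 0, 0], [0, 0, 0]], rot=[[0, 0, 0], [0, 0, 0], [0, 0, 0], [0, 0, 0], [0, 0, 0]], jaw=5, force=30)

```text
time: 27.85
tool_pos: [570.4, -237.6, 89.1]
tcp_rot: [-180.0, -0.0, -91.4]
ft_force: [0.1, 0.8, 4.2]
finger_gap: 13.2
```

Emit:
send_rows(dp=[[0.3, 10, 0], [0.8, 30, 0], [1.3, 50, 0], [1.8, 70, 0], [2.3, 88, 0]], rot=[[0, 0, 0], [0, 0, 0], [0, 0, 0], [0, 0, 0], [0, 0, 0]])

```text
time: 28.48
tool_pos: [572.6, -147.6, 89.1]
tcp_rot: [-180.0, -0.0, -91.4]
ft_force: [-0.9, -3.0, 5.7]
finger_gap: 13.4
```

Emit:
send_rows(dp=[[0.5, 20, 0], [1, 40, 0], [1.5, 58, 0], [1.8, 68, 0], [1.9, 71, 0]], rot=[[0, 0, 0], [0, 0, 0], [0, 0, 0], [0, 0, 0], [0, 0, 0]])

```text
time: 29.1
tool_pos: [574.4, -76.5, 89.1]
tcp_rot: [-180.0, 0.0, -91.4]
ft_force: [-1.9, -2.6, 6.7]
finger_gap: 13.3
```

Emit:
send_rows(dp=[[0, 2, 0], [0, 3, 0], [0, 4, 0], [0, 4, 0]], rot=[[0, 0, 0], [0, 0, 0], [0, 0, 0], [0, 0, 0]])

```text
time: 29.6
tool_pos: [574.4, -75.5, 89.1]
tcp_rot: [-180.0, -0.2, -91.4]
ft_force: [-1.1, -12.1, 5.0]
finger_gap: 13.6
```

Emit:
send_rows(dp=[[0, -2, 0], [0, -2.5, 0]], rot=[[0, 0, 0], [0, 0, 0]])

```text
time: 29.85
tool_pos: [574.5, -75.7, 89.1]
tcp_rot: [-180.0, 0.0, -91.4]
ft_force: [-1.7, 1.2, 5.7]
finger_gap: 13.4
```

Emit:
send_rows(dp=[[0, 0, 0], [0, 0, 0], [0, 0, 0], [0, 0, 20], [0, 0, 60]], rot=[[0, 0, 0], [0, 0, 0], [0, 0, 0], [0, 0, 0], [0, 0, 0]], jaw=50)

```text
time: 30.48
tool_pos: [573.2, -76.7, 148.6]
tcp_rot: [179.8, 0.0, -91.4]
ft_force: [0.4, 0.0, 0.2]
finger_gap: 50.0
```

Emit:
send_rows(dp=[[0, 0, 40], [0, 0, 80], [0, 0, 105], [0, 0, 105], [0, 0, 105]], rot=[[0, 0, 0], [0, 0, 0], [0, 0, 0], [0, 0, 0], [0, 0, 0]])

```text
time: 31.1
tool_pos: [574.2, -77.0, 253.5]
tcp_rot: [180.0, 0.0, -91.4]
ft_force: [-0.0, 0.1, -0.9]
finger_gap: 49.9
```

```bash
python3 - <<'E'
from h import *
pr(); s=wrist('w9'); w=cloud(s,s['W']).reshape(-1,3)
q=w[(w[:,2]>94)&(w[:,2]<104)&(abs(w[:,0]-573)<60)&(abs(w[:,1]+75)<50)]
c,(a,b),g=cv2.minAreaRect(q[:,:2].astype(np.float32));print(len(q),np.round(c,1),a,b,g)
t=snap('scene');save(t,'scene2'); W=cloud(t);w=W.reshape(-1,3)
n=np.hypot(w[:,0]-618,w[:,1]-214)<30
for z0,z1 in((155,168),(105,150),(35,95)):
    q=w[n&(w[:,2]>z0)&(w[:,2]<z1)];print(z0,len(q),q.mean(0).round(1))
E
```

```text
{'time': 31.1, 'tool_pos': [574.16, -77.01, 253.49], 'tcp_rot': [179.98, 0.01, -91.45], 'ft_force': [-0.03, 0.13, -0.86], 'finger_gap': 49.9, 'joint_pos': [-12.71, 4.11, 88.01, 0.0, 87.91, 78.74]}
1211 [573.7 -74.3] 13.547247886657715 59.85892868041992 88.82962799072266
155 59 [619.4 208.7 162.4]
105 136 [620.  205.7 127.5]
35 123 [619.5 207.5  64.4]
```

View pics/w9.png

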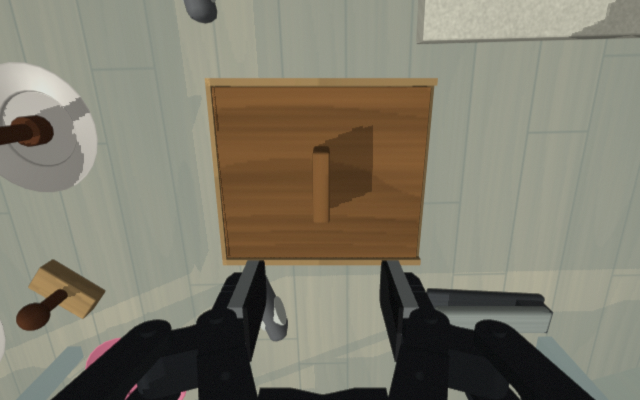

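View pics/scene2.png

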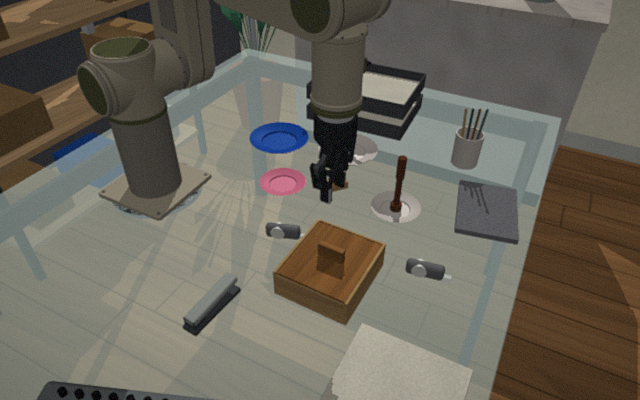

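The lid is flush with the end rail, with its handle at box centre (320,185 in the wrist picture). The stirrer stands upright on the saucer (398,190 in the scene picture) and the bystanders haven't moved. Handing in.

```bash
python3 -c "
from h import *
print(job.hand_in()); pr()"
```

```text
the job is handed in; nothing more can be done
None
the job is handed in; nothing more can be done
```

I opened the lid, stirred two full anticlockwise rounds and stood the stirrer in the middle of the smaller white saucer. Then I shut the lid and handed in at about 31 s. The hand-in gave no verdict.

- **Stirring:** The rounds were about 65 mm across, with the foot roughly 8 mm above the box floor. The stirrer stayed straight in the grip throughout.
- **Beads:** All six were in the box, last seen after the second round and before the lid was shut. At least three had moved about 29 mm or more. A fourth moved about 14 mm, close to the 12 mm limit. The second round moved them little further.
- **Stirrer:** Just after release it stood within about 0.2° of upright and about 1 mm from the saucer's centre. A final scene picture still showed it upright.
- **Lid:** It stopped at the end with about 12 N of push, and the handle then measured within about 0.5 mm of the box centre. My box position comes from the camera, which is good to about 2 mm.
- **Other things:** The stamp, rollers and stapler looked unmoved in the last pictures; I did not re-measure them. The gripper was clear of everything.

No check failed. The only disagreements were offsets of 1 to 3 mm between the cameras, and between commanded and measured arm positions. I went by the measured positions.

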